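# Open the transport canister and load its tube in the reading stand

### The arm

A 6-joint arm with a two-finger parallel gripper is mounted at the origin on a cart in front of the work surface, level with it; the furniture and walls round the work are solid. World frame = base frame: x ahead of the robot, y to its left, z up, the work surface at z = 0. Lengths are in m, angles in rad, forces in N, time in s.
With the tool pointing down it reaches from about 0.4 to 0.925 m from the base axis. Payload 3.4 kg.
Tool frame: the origin (TCP) lies on the centre line of the jaws, within the pads' length; the fingertips stand robot.tips_ahead ahead of it and the grasp point (between the pads) lies 5 mm behind it (robot.tips_ahead is the distance from the TCP to the fingertips, in m); z points along the fingers, y is the line along which they close (so a half turn about z gives the same grasp; the last joint's range is limited). The gripper opens to 85 mm and grips with 20 to 120 N. Pads are 22 mm wide; open, the fingers measure 114 mm over their backs; the gripper's body (76 mm by 85 mm) begins 54 mm behind the grasp point. The pads swing forward as they close: fully open they stand 13 mm farther back than shut.
Start: joints at [-1.234, 0.307, 1.506, -0, 1.328, -0.073], TCP at [0.229, -0.527, 0.245] pointing down, gripper open.
Joint ranges: [-3.12, 3.12], [-1.05, 2.28], [0.14, 2.33], [-1.42, 4.57], [0.1, 2.73], [-2.68, 2.68]. Speed limits (rad/s): [2.57, 2.57, 3.14, 3.14, 3.14, 3.14].

### API

Orientations are given as [roll, pitch, yaw] about the fixed x, y, z axes, in that order (R = Rz(yaw) Ry(pitch) Rx(roll)).
In Python, from workcell import robot, capture, get_calibration, order, find_in, outline_of gives the robot as it stands.
- The arm moves only by the shell command python3 -m crank 'ROWS'. ROWS is JSON, a list of rows, each an object of numbers: "dx", "dy", "dz": the shift along the tool's x, y, z scaled (see below); "rx", "ry", "rz": the turn, a rotation vector about the tool's x, y, z scaled (see below); "grip": the opening, from -1 (shut) to 1 (fully open). In form: [{"dx": .., "dy": .., "dz": .., "rx": .., "ry": .., "rz": .., "grip": ..}, ...]. A call has 1 to 10 rows; each row is the pose to reach, as a shift and turn from the pose commanded when the call began, along the tool's axes at that moment; what a row does not reach only later rows make up. The controller multiplies each number of a shift by 500 mm and each number of a turn by pi/2 rad. A row lasts 1/8 s, in which the tool goes at most 62.5 mm and 10.7 degrees, less where a joint would pass 70% of its speed; a pose out of reach is approached as far as the arm can. A call with a number of a shift or a turn outside -1 to 1 is refused whole. A call with a gripper value outside its range is refused whole. The fingers move at their own pace and stop on an object; the grip force is fixed at half the most. Time passes only in rows, so rows that repeat a pose let the fingers close. It gives the time, the measured TCP pose, the force, the opening and the grip force at its end, in the units of the state.
- robot.read_state(): the state, without advancing time (a new reading comes with each control period).
- capture(name): name is "side" or "top" or "wrist"; returns the picture (384x512x3 uint8, red, green, blue); there is no depth.
- get_calibration(name): a dict with "camera_matrix" (3x3 intrinsics, pixels), "distortion" ([k1, k2, p1, p2, k3] as OpenCV has them; the pictures are not rectified), "xyz" and "rotation" of the camera in the world; the wrist camera has in their place "tool_from_camera" (4x4, takes a point from camera to tool coordinates, whose origin is the TCP and whose axes are the flange's). Camera axes: x right, y down, z forward; pixel columns grow to the right and rows downward; lengths in m; the calibration is good to about 2 mm. A picture is of the moment at which its call begins: read the wrist's pose just before it. get_calibration takes no time and is no camera call.
- order.close_job(): hands the job in; it is judged then, once.
Trained networks look in the newest picture that a camera, given by its name, has taken for a name from the list of things; names that differ only in an ending like _2 or _b are one class to them, and where a whole thing is asked for, a point or a joint stands for the part that bears it (a point fixed in the world has none). Each returns a list of dicts, best first, with "score" (0 to 1); they miss things now and then, are a little off and sometimes report something else, mostly with a low value. They report only what shows in the picture. A call takes as long as a camera call. They do not tell look-alikes from the thing itself.
- find_in(camera, thing): "xyz" ([x, y, z] in m, in the coordinates of the camera as it stood for that picture, good to about 4 mm: the middle of the surface that is visible of it).
- outline_of(camera, thing): "pixels" (384x512 bool, what is visible of it).
The state is a dict: "t": time; "joint_pos": joint angles; "joint_vel": joint speeds; "effort": joint torques, N m; "tool_pos": TCP position; "tcp_rot": TCP orientation; "force": force on the tool from outside, world axes, zero at the start; "wrist_torque": the same for the moment, N m; "gripper_width": finger opening in m; "gripper_force": force on a finger pad.
Only numpy, scipy, OpenCV 4.12 (cv2) and the standard library are available. Lean on these libraries where they do the work, as an engineer would, in place of code of your own. Each camera call takes 0.05 s, during which the arm holds its last target. There are 200 camera calls.

### The job

Unscrew the orange lid of the white transport canister until its thread is free, without forcing it off, then lift it away and stand it upright, open end down, in the blue tray. Then take out the red-capped sample tube and push it upright, fully down, into the bore of the reading stand, past the spring plunger, and let go. Leave the two specimen cups and the scanner alone and never tip the tube over.

Things in the scene. Friction and masses are not known exactly. Their poses are not given: they have to be found in the camera images.
- canister: White round transport canister, fixed upright on a 110 mm square, 4 mm thick grey foot. Origin: on its axis at bench height, z up. Body 56 mm wide up to its shoulder at z = 58 mm; above it a neck with a right-handed thread (6 mm per turn, 42 mm wide), rim at z = 80 mm, hidden by the lid at first. A central 15 mm bore, floor at z = 14 mm, holds the tube.
- lid_center (a point): Centre of the orange ribbed screw lid: hollow, 50 mm wide, 66 mm tall, closed on top (z), about 50 g. At first its lower edge is on the canister's shoulder, its top 124 mm up. Anticlockwise from above it climbs 6 mm a turn, with 1.4 mm of play up and down, and is free after about one and a half turns (9.5 rad), 9 mm up; not before. Then lift it 50 mm more to clear the tube before moving sideways.
- tube_center (a point): Centre (half-way up) of the red-capped sample tube, 104 mm long; z points to its cap. Body 13 mm wide; cap 17 mm wide, the top 18 mm. 12 g. It stands upright, with about 1 mm of play, in the canister's bore under the lid, its top 118 mm above the bench: with the lid off it stands 38 mm out of the neck.
- tray: shallow blue square tray, 130 x 130 mm outside, fixed. Origin: centre of its underside at bench height; rim 10 mm high, walls 3 mm thick, floor 3 mm thick (inner floor at z = 3 mm).
- stand_mouth (a point): Centre of the mouth of the reading stand, 62 mm above the bench: an aluminium block 50 x 50 mm on a fixed dark foot 90 x 70 mm, with a black funnel on top (28 mm wide at the mouth, narrowing over 10 mm to the vertical 16 mm bore). Bore floor 54 mm below this point. z up; x points to the side where the plunger's brass bush and black knob stick out, to 48 mm from the axis, 32 mm below this point.
- plunger (a joint): Travel (m) of the spring plunger, a steel shoe 8 mm wide with a sloping top that pokes sideways into the bore 32 mm below the mouth, leaving 11 mm. 0 = fully in; a tube in the bore pushes it out by about 2 mm (0.002). Spring 1.5 N at 0, 0.5 N more per mm: pushing the tube past it takes a few newtons, and it grips the tube.
- blue_cup: specimen cup with a blue cap, a bystander, loose, 44 mm in diameter, 53 mm tall; origin at its underside.
- orange_cup: specimen cup with an orange cap, a bystander, loose, 44 mm in diameter, 53 mm tall; origin at its underside.
- scan_gun: hand-held dark grey barcode scanner lying on the bench, a bystander, loose, 88 x 207 x 54 mm; origin at its underside.
Things that resemble listed ones, but are neither listed nor needed, are in the scene too. Leave any green or purple look-alike of the part that bears lid_center alone.

How it is judged:
On the way, in this order (a step that is already met when the one before it is completed fails the run):
1. the lid is unscrewed and lifted clear above the canister (z of lid_center in the frame of canister above 0.135 m), for 0.1 s.
2. the lid stands upright in the blue tray, let go (x of lid_center in the frame of tray between -0.05 and 0.05 m and y of lid_center in the frame of tray between -0.05 and 0.05 m and height (world z) of lid_center below 0.041 m and angle between lid_center's own z axis and vertical below 0.1 rad and contact force between the fingers and lid below 0.05 N), for 0.2 s.
At the end, for the whole second after the job is handed in: The lid stands upright (0.1 rad), open end down, on the tray floor, its axis within 50 mm of the tray centre along each side; the tube stands in the bore, upright (0.12 rad), its lower end within 4 mm of the bore floor, the plunger pushed out over 1 mm; both at rest (x of lid_center in the frame of tray between -0.05 and 0.05 m and y of lid_center in the frame of tray between -0.05 and 0.05 m and height (world z) of lid_center below 0.041 m and angle between lid_center's own z axis and vertical below 0.1 rad and horizontal distance between tube_center and stand_mouth below 0.006 m and z of tube_center in the frame of stand_mouth below 0.002 m and angle between tube_center's own z axis and vertical below 0.12 rad and value of joint plunger above 0.001 m and linear speed of each of tube, lid below 0.02 m/s); the robot touches nothing.
It fails at once if a specimen cup or the scanner is moved more than 25 mm (distance of any of blue_cup, orange_cup, scan_gun from where it was at the start of the episode above 0.025 m).
It fails at once if the tube is tipped over (more than 0.8 rad from upright) (angle between tube_center's own z axis and vertical above 0.8 rad).
It fails at once if the lid is forced against the canister's thread with more than 60 N (contact force between lid and canister above 60 N).
It also fails if it takes over 72 s, if anything falls off the work surface, if the arm or the gripper's body presses on something with over 40 N, if the wrist force passes 120 N, or if a joint passes its speed limit or range.

## Working session

There is one attempt and no reset: what is moved stays moved. The work goes in short steps, Python scripts to look and compute and a shell command to move; the robot and the scene stay as the last step left them, time stands still between calls to the robot, and variables do not carry over. Pictures are saved under pics/ and viewed, at most 10 in all, crops included, and the job is handed in when it is done.

```bash
ls; mkdir -p pics
python3 - <<'E'
from workcell import robot, capture, get_calibration, find_in
import cv2, numpy as np
print(robot.tips_ahead, robot.read_state())
for c in ("top","side"):
    im=capture(c); cv2.imwrite(f"pics/{c}0.png",im[:,:,::-1])
    k=get_calibration(c); R=np.array(k["rotation"]); 
    print(c,k["xyz"],R.shape)
    if R.shape!=(3,3):
        print(R); 
    for th in ("canister","lid_center","tray","stand_mouth","plunger","blue_cup","orange_cup","scan_gun"):
        try:
            for d in find_in(c,th)[:3]:
                p=np.array(d["xyz"]); w=R@p+k["xyz"]
                K=np.array(k["camera_matrix"]); px=cv2.projectPoints(p[None],np.zeros(3),np.zeros(3),K,np.array(k["distortion"]))[0].ravel()
                print(th,round(d["score"],2),w.round(3),px.round())
        except Exception as e: print(th,e)
print(get_calibration("wrist"))
E
```

```text
pics
0.014 {'t': 0.0, 'joint_pos': array([-1.23447943e+00,  3.07553349e-01,  1.50765859e+00, -4.00374625e-05,
        1.32842394e+00, -7.35035472e-02]), 'joint_vel': array([ 0.00161295, -0.00037202,  0.00096941,  0.00081534,  0.00022611,
        0.00082561]), 'effort': array([ 3.77980150e-04, -4.57550275e+01, -2.51915413e+01,  2.40244472e-04,
        1.34418791e-02, -6.36757761e-06]), 'tool_pos': array([ 0.22884618, -0.5267657 ,  0.24439787]), 'tcp_rot': array([-3.13955210e+00, -1.11305840e-04,  4.09829981e-01]), 'force': array([-0.41218745, -0.44248783,  0.77315555]), 'wrist_torque': array([-0.03766629, -0.04258744, -0.02784875]), 'gripper_force': 0.0, 'gripper_width': 0.08520064218900508}
top [ 0.50824875 -0.06295509  1.08689392] (3,)
[-3.0918396  -0.02432957 -1.56718134]
canister 0.78 [-1.048 -1.62  -0.47 ] [242. 195.]
lid_center 0.87 [-0.91  -1.481 -0.331] [236. 247.]
lid_center 0.87 [-0.531 -1.102  0.048] [189. 234.]
lid_center 0.77 [-0.865 -1.437 -0.287] [240. 189.]
tray 0.59 [-0.124 -0.695  0.455] [134. 228.]
stand_mouth 0.56 [-1.51  -2.082 -0.932] [299. 222.]
plunger 0.2 [-1.
[... 635 characters left out ...]
3 -1.173  0.263] [307. 222.]
scan_gun 0.97 [ 0.509 -0.867  0.569] [251. 312.]
{'camera_matrix': array([[305.46610611,   0.        , 256.21755896],
       [  0.        , 305.46610611, 191.89476218],
       [  0.        ,   0.        ,   1.        ]]), 'distortion': array([-0.02759866,  0.        ,  0.        ,  0.        ,  0.        ]), 'tool_from_camera': array([[ 1.65320510e-04, -9.58148013e-01, -2.86273222e-01,
         7.29121720e-02],
       [ 9.99998231e-01,  6.94770660e-04, -1.74788584e-03,
         8.25318696e-04],
       [ 1.87362758e-03, -2.86272427e-01,  9.58146433e-01,
        -1.27963107e-01],
       [ 0.00000000e+00,  0.00000000e+00,  0.00000000e+00,
         1.00000000e+00]])}
```

Rotation is roll/pitch/yaw; I'll put helpers in a file and redo it.

```bash
cat > h.py <<'E'
from workcell import robot, capture, get_calibration, find_in, outline_of, order
import cv2, numpy as np
from scipy.spatial.transform import Rotation as Ro
def rpy(a): return Ro.from_euler("xyz",a).as_matrix()
def cam(c, st=None):
    k=get_calibration(c); K=np.array(k["camera_matrix"]); D=np.array(k["distortion"])
    if c=="wrist":
        st=st or robot.read_state(); T=np.array(k["tool_from_camera"]); Rt=rpy(st["tcp_rot"])
        return K,D,Rt@T[:3,:3],Rt@T[:3,3]+st["tool_pos"]
    return K,D,rpy(k["rotation"]),np.array(k["xyz"])
def px2w(C,px,z):
    K,D,R,t=C; u=cv2.undistortPoints(np.float64(px).reshape(-1,1,2),K,D).reshape(-1,2)
    d=np.c_[u,np.ones(len(u))]@R.T; return t+d*((z-t[2])/d[:,2])[:,None]
def w2px(C,w):
    K,D,R,t=C; p=(np.float64(w).reshape(-1,3)-t)@R
    return cv2.projectPoints(p,np.zeros(3),np.zeros(3),K,D)[0].reshape(-1,2)
def finds(c,C,ths,n=3):
    for th in ths:
        for d in find_in(c,th)[:n]:
            w=C[2]@d["xyz"]+C[3]; print(c,th,round(d["score"],2),w.round(3),w2px(C,w)[0].round())
def tool(dw):  # world shift -> row units
    return (rpy(robot.read_state()["tcp_rot"]).T@np.array(dw)/0.5).round(4)
E
python3 - <<'E'
from h import *
for c in ("top","side"):
    C=cam(c); capture(c); print(C[2].round(2).tolist())
    finds(c,C,("canister","lid_center","tray","stand_mouth","plunger","blue_cup","orange_cup","scan_gun"))
E
```

```text
[[0.0, -1.0, 0.05], [-1.0, -0.0, -0.02], [0.02, -0.05, -1.0]]
top canister 0.62 [ 0.558 -0.043  0.006] [241. 194.]
top lid_center 0.77 [0.574 0.099 0.064] [186. 186.]
top lid_center 0.73 [ 0.566 -0.039  0.126] [239. 188.]
top lid_center 0.69 [ 0.421 -0.029  0.063] [235. 246.]
top tray 0.64 [0.463 0.254 0.002] [132. 228.]
top stand_mouth 0.68 [ 0.481 -0.201  0.02 ] [300. 223.]
top blue_cup 0.57 [0.693 0.067 0.056] [199. 141.]
top orange_cup 0.72 [ 0.689 -0.113  0.049] [268. 144.]
top scan_gun 0.77 [ 0.525 -0.363  0.041] [361. 206.]
[[1.0, -0.05, 0.06], [-0.08, -0.53, 0.85], [-0.02, -0.85, -0.53]]
side canister 0.92 [ 0.564 -0.063  0.002] [256. 223.]
side lid_center 0.91 [ 0.567 -0.059  0.1  ] [256. 191.]
side lid_center 0.76 [ 0.417 -0.051  0.045] [199. 210.]
side lid_center 0.74 [0.451 0.069 0.038] [213. 188.]
side tray 0.86 [0.475 0.263 0.001] [223. 168.]
side stand_mouth 0.63 [ 0.481 -0.228  0.028] [224. 260.]
side blue_cup 0.64 [0.688 0.053 0.038] [296. 186.]
side orange_cup 0.64 [ 0.685 -0.125  0.043] [306. 222.]
side scan_gun 0.74 [ 0.534 -0.386  0.036] [251. 312.]
```

View pics/top0.png

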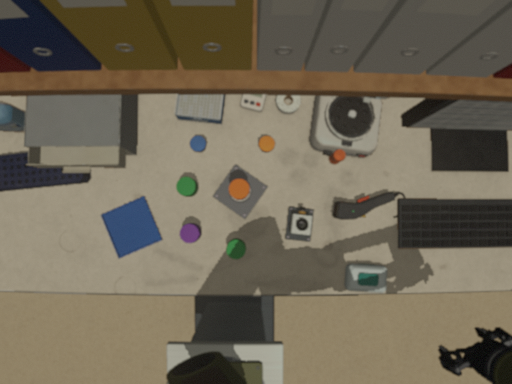

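View pics/side0.png

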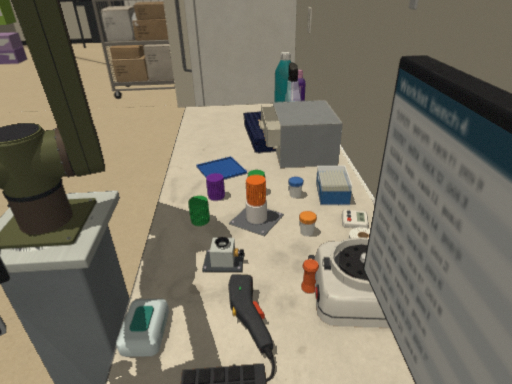

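The orange lid on the grey foot is at top (239,188), side (256,190). Possible confusions in the top view are the green lids at (187,186) and (236,248), the purple one at (190,232), the orange cup at (267,143) and a red part at (338,155). By the description it must be (239,188), which I'll check in a crop. The tray is at (132,228) and the stand at (300,223), with its knob pointing to +x.

Run:
```python
from h import *
im=capture("top"); C=cam("top")
cv2.imwrite("pics/crop.png",cv2.resize(im[120:265,90:330],None,fx=3.3,fy=3.3,interpolation=cv2.INTER_CUBIC)[:,:,::-1])
for th,z in (("lid_center",.124),("tray",.008),("canister",.002),("stand_mouth",.04),("plunger",.03)):
    for d in outline_of("top",th)[:4]:
        m=d["pixels"].astype(np.uint8); r=cv2.minAreaRect(cv2.findNonZero(m))
        print(th,round(d["score"],2),m.sum(),[round(v,1) for v in r[0]+r[1]],round(r[2]),px2w(C,[r[0]],z)[0].round(3))
```

```text
lid_center 0.85 344 [239.0, 189.0, 20.0, 20.0] 90 [ 0.565 -0.04   0.124]
lid_center 0.77 356 [190.5, 232.5, 19.0, 21.0] 90 [0.459 0.077 0.124]
lid_center 0.6 307 [236.5, 247.5, 19.0, 19.0] 0 [ 0.423 -0.034  0.124]
lid_center 0.58 332 [187.6, 186.3, 21.9, 17.9] 27 [0.571 0.085 0.124]
tray 0.69 2253 [131.2, 226.9, 47.6, 48.9] 67 [0.467 0.256 0.008]
stand_mouth 0.89 859 [299.4, 223.0, 25.8, 34.2] 6 [ 0.48  -0.197  0.04 ]
```

View pics/crop.png

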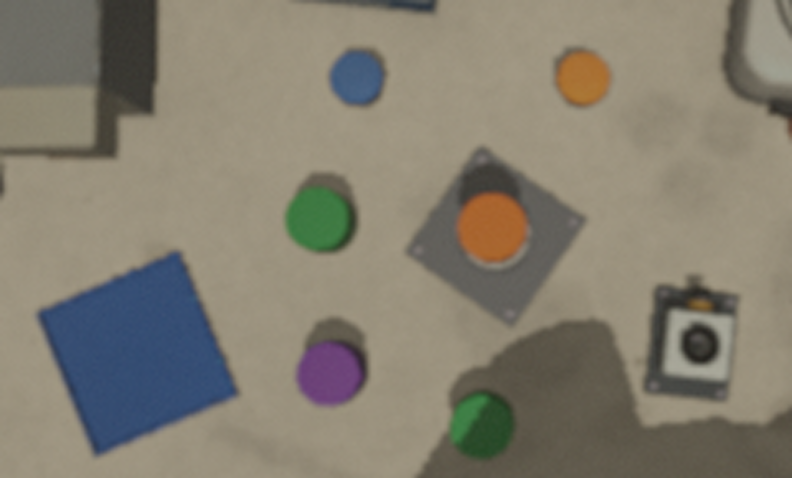

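The crop confirms it: the orange lid sits on the white canister at crop (493,228), and the funnel is at (700,344), which is pixel (302,224). Now I'll work out the shift to go above the lid.

Run:
```python
from h import *
print(tool([0.565-0.229,-0.04+0.527,0.01]), px2w(cam("top"),[[302.1,224.2]],.062))
```

```text
[ 1.0044 -0.6256 -0.02  ] [[ 0.47803648 -0.20151234  0.062     ]]
```

```bash
python3 -m crank '[{"dx":0.5,"dy":-0.31,"dz":-0.01,"rz":0.4,"grip":1},{"dx":1,"dy":-0.626,"dz":-0.02,"rz":0.85,"grip":1},{"dx":1,"dy":-0.626,"dz":-0.02,"rz":0.85,"grip":1},{"dx":1,"dy":-0.626,"dz":-0.02,"rz":0.85,"grip":1},{"dx":1,"dy":-0.626,"dz":-0.02,"rz":0.85,"grip":1},{"dx":1,"dy":-0.626,"dz":-0.02,"rz":0.85,"grip":1},{"dx":1,"dy":-0.626,"dz":-0.02,"rz":0.85,"grip":1},{"dx":1,"dy":-0.626,"dz":-0.02,"rz":0.85,"grip":1},{"dx":1,"dy":-0.626,"dz":-0.02,"rz":0.85,"grip":1},{"dx":1,"dy":-0.626,"dz":-0.02,"rz":0.85,"grip":1}]'
python3 - <<'E'
from h import *
s=robot.read_state(); im=capture("wrist"); C=cam("wrist",s)
print(s["t"],s["tool_pos"],s["tcp_rot"],s["joint_pos"])
cv2.imwrite("pics/w1.png",im[:,:,::-1])
for d in outline_of("wrist","lid_center")[:3]:
    m=d["pixels"].astype(np.uint8); r=cv2.minEnclosingCircle(cv2.findNonZero(m)); print(d["score"],m.sum(),r,px2w(C,[r[0]],.124))
finds("wrist",C,["lid_center"])
E
```

```text
2.1 [ 0.2290736  -0.52738443  0.24531237] [-3.14155573e+00 -2.10447122e-05  4.09813128e-01] [-1.23449673e+00  3.06782282e-01  1.50640712e+00  1.88260702e-05
  1.32844162e+00 -7.35180467e-02]validation failed for argument at $[0]...
```

View pics/w1.png

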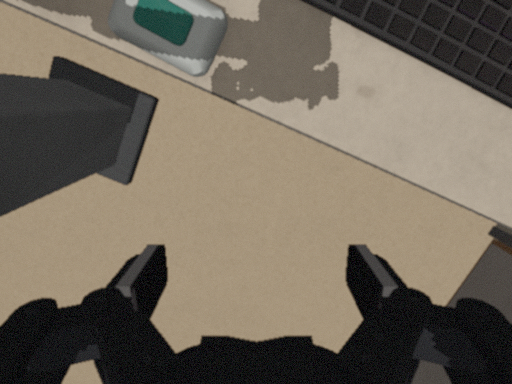

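The call was refused and nothing moved: the picture still shows the bench edge. Rows probably need every field.

```bash
python3 -m crank '[{"dx":0.5,"dy":-0.31,"dz":-0.01,"rx":0,"ry":0,"rz":0.4,"grip":1},{"dx":1,"dy":-0.626,"dz":-0.02,"rx":0,"ry":0,"rz":0.85,"grip":1},{"dx":1,"dy":-0.626,"dz":-0.02,"rx":0,"ry":0,"rz":0.85,"grip":1},{"dx":1,"dy":-0.626,"dz":-0.02,"rx":0,"ry":0,"rz":0.85,"grip":1},{"dx":1,"dy":-0.626,"dz":-0.02,"rx":0,"ry":0,"rz":0.85,"grip":1},{"dx":1,"dy":-0.626,"dz":-0.02,"rx":0,"ry":0,"rz":0.85,"grip":1},{"dx":1,"dy":-0.626,"dz":-0.02,"rx":0,"ry":0,"rz":0.85,"grip":1},{"dx":1,"dy":-0.626,"dz":-0.02,"rx":0,"ry":0,"rz":0.85,"grip":1},{"dx":1,"dy":-0.626,"dz":-0.02,"rx":0,"ry":0,"rz":0.85,"grip":1},{"dx":1,"dy":-0.626,"dz":-0.02,"rx":0,"ry":0,"rz":0.85,"grip":1}]' | tee /tmp/o
python3 - <<'E'
from h import *
s=robot.read_state(); im=capture("wrist"); C=cam("wrist",s)
print(s["t"],s["tool_pos"],s["tcp_rot"],s["joint_pos"])
cv2.imwrite("pics/w2.png",im[:,:,::-1])
for d in outline_of("wrist","lid_center")[:3]:
    m=d["pixels"].astype(np.uint8); r=cv2.minEnclosingCircle(cv2.findNonZero(m)); print(d["score"],m.sum(),r,px2w(C,[r[0]],.124))
finds("wrist",C,["lid_center"])
E
```

```text
t: 3.5
tool_pos: [0.561, -0.0438, 0.2555]
tcp_rot: [-3.141, -0.001, -0.925]
force: [0.1, -0.5, 0.0]
gripper_width: 0.0856
gripper_force: 0.0
3.5 [ 0.56100029 -0.04381481  0.25548333] [-3.14126660e+00 -7.43355048e-04 -9.25323014e-01] [-1.52826272e-01  2.81703411e-01  1.51708229e+00 -2.92923482e-04
  1.34204703e+00  2.34335926e+00]
0.86 1585 ((338.5, 244.0), 29.517044067382812) [[ 0.46616809 -0.04612216  0.124     ]]
0.84 2085 ((260.5, 292.8166809082031), 30.517024993896484) [[0.49246136 0.04011972 0.124     ]]
0.64 1686 ((180.08091735839844, 248.1763458251953), 29.268150329589844) [[0.58240277 0.04686852 0.124     ]]
wrist lid_center 0.97 [0.575 0.082 0.064] [181. 250.]
wrist lid_center 0.92 [ 0.428 -0.037  0.062] [344. 243.]
wrist lid_center 0.82 [ 0.569 -0.045  0.122] [250. 180.]
```

View pics/w2.png

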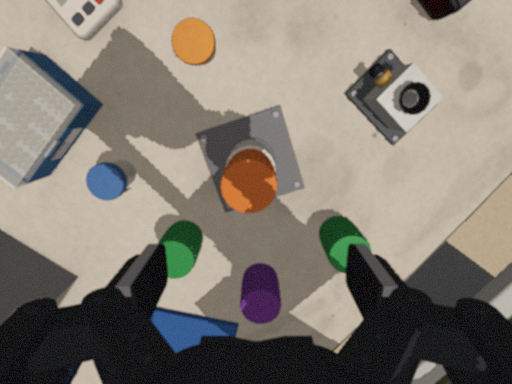

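The orange lid's top disc is centred near (249,184) and the funnel mouth is near (413,97).

Run:
```python
from h import *
C=cam("wrist"); im=capture("wrist")
h=cv2.cvtColor(im,cv2.COLOR_RGB2HSV); m=((h[...,0]<16)&(h[...,1]>150)&(h[...,2]>60)).astype(np.uint8); m[:140]=0;m[:,:200]=0;m[230:]=0;m[:,300:]=0
ys,xs=np.nonzero(m); print(xs.min(),xs.max(),ys.min(),ys.max())
w=px2w(C,[[(xs.min()+xs.max())/2,ys.max()-28.5]],.124)[0]; print(w)
print(px2w(C,[[413,97]],.062), px2w(cam("top"),[[239,188.5]],.124))
# predicted silhouette of lid for check
for p in ([.565,-.04],w[:2]):
    a=np.linspace(0,6.28,60); q=np.r_[[[p[0]+.025*np.cos(t),p[1]+.025*np.sin(t),z] for t in a for z in (.058,.124)]]
    u=w2px(C,q); print(p,u.min(0),u.max(0))
```

```text
221 277 149 211
[ 0.56924831 -0.04241208  0.124     ]
[[ 0.48222    -0.20061207  0.062     ]] [[ 0.56589757 -0.03961782  0.124     ]]
[0.565, -0.04] [222.85710174 147.93542983] [279.56997768 213.99112018]
[ 0.56924831 -0.04241208] [220.51157914 143.71171697] [277.49310915 209.31958912]
```

```bash
python3 -m crank '[{"dx":0.004,"dy":-0.013,"dz":0.1,"rx":0,"ry":0,"rz":0.07,"grip":1},{"dx":0.004,"dy":-0.013,"dz":0.2,"rx":0,"ry":0,"rz":0.13,"grip":1},{"dx":0.004,"dy":-0.013,"dz":0.28,"rx":0,"ry":0,"rz":0.13,"grip":1},{"dx":0.004,"dy":-0.013,"dz":0.315,"rx":0,"ry":0,"rz":0.13,"grip":1},{"dx":0.004,"dy":-0.013,"dz":0.315,"rx":0,"ry":0,"rz":0.13,"grip":1},{"dx":0.004,"dy":-0.013,"dz":0.315,"rx":0,"ry":0,"rz":0.13,"grip":-1},{"dx":0.004,"dy":-0.013,"dz":0.315,"rx":0,"ry":0,"rz":0.13,"grip":-1},{"dx":0.004,"dy":-0.013,"dz":0.315,"rx":0,"ry":0,"rz":0.13,"grip":-1},{"dx":0.004,"dy":-0.013,"dz":0.315,"rx":0,"ry":0,"rz":0.13,"grip":-1}]'; python3 -c "
from h import *
s=robot.read_state();print(s['joint_pos'],s['wrist_torque'],s['tool_pos'])"
```

```text
t: 4.82
tool_pos: [0.5682, -0.0435, 0.0996]
tcp_rot: [-3.138, -0.003, -1.129]
force: [1.6, -0.6, 7.2]
gripper_width: 0.0488
gripper_force: 62.0
[-1.50465411e-01  4.43875626e-01  1.70569289e+00 -1.33889152e-04
  9.87430719e-01  2.54975723e+00] [ 0.03023925 -0.06873606  0.01164853] [ 0.56819268 -0.04350255  0.09956023]
```

```bash
python3 -m crank '[{"dx":0,"dy":0,"dz":-0.001,"rx":0,"ry":0,"rz":-0.11,"grip":-1},{"dx":0,"dy":0,"dz":-0.0015,"rx":0,"ry":0,"rz":-0.22,"grip":-1},{"dx":0,"dy":0,"dz":-0.002,"rx":0,"ry":0,"rz":-0.33,"grip":-1},{"dx":0,"dy":0,"dz":-0.0025,"rx":0,"ry":0,"rz":-0.44,"grip":-1},{"dx":0,"dy":0,"dz":-0.003,"rx":0,"ry":0,"rz":-0.55,"grip":-1},{"dx":0,"dy":0,"dz":-0.003,"rx":0,"ry":0,"rz":-0.66,"grip":-1},{"dx":0,"dy":0,"dz":-0.0035,"rx":0,"ry":0,"rz":-0.77,"grip":-1},{"dx":0,"dy":0,"dz":-0.0035,"rx":0,"ry":0,"rz":-0.88,"grip":-1},{"dx":0,"dy":0,"dz":-0.004,"rx":0,"ry":0,"rz":-1,"grip":-1}]'; python3 -c "
from h import *
s=robot.read_state();print(s['joint_pos'],s['wrist_torque'],s['tool_pos'])"
```

```text
t: 5.95
tool_pos: [0.5698, -0.0392, 0.1008]
tcp_rot: [-3.138, -0.01, 0.444]
force: [5.4, 13.2, -0.6]
gripper_width: 0.0489
gripper_force: 62.2
[-0.14756733  0.44289869  1.70331264  0.00955313  0.98923817  0.97435113] [ 2.73501476 -1.15138936 -0.25827597] [ 0.56979071 -0.03915181  0.10081766]
```

```bash
python3 -m crank '[{"dx":0,"dy":0,"dz":0,"rx":0,"ry":0,"rz":0,"grip":0},{"dx":0,"dy":0,"dz":0,"rx":0,"ry":0,"rz":0,"grip":0},{"dx":0,"dy":0,"dz":0,"rx":0,"ry":0,"rz":0,"grip":0}]'; python3 -c "
from h import *
s=robot.read_state();print(s['joint_pos'],s['wrist_torque'],s['tool_pos'], tool(np.r_[.5668,-.0405,s['tool_pos'][2]]-s['tool_pos']))"
```

```text
t: 6.32
tool_pos: [0.5695, -0.0391, 0.1008]
tcp_rot: [-3.138, -0.009, 0.439]
force: [7.1, 13.4, -1.2]
gripper_width: 0.0488
gripper_force: 61.7
[-0.14729287  0.44275648  1.70355318  0.00908331  0.98974652  0.97981906] [ 2.45731937 -1.08752883  0.04169205] [ 0.56945279 -0.03908454  0.10082617] [-0.006   0.0003 -0.0001]
```

```bash
python3 -m crank '[{"dx":0,"dy":0,"dz":0,"rx":0,"ry":0,"rz":0,"grip":0.5},{"dx":0,"dy":0,"dz":0,"rx":0,"ry":0,"rz":0,"grip":0.5},{"dx":0,"dy":0,"dz":0,"rx":0,"ry":0,"rz":0,"grip":0.5}]'; python3 -c "
from h import *
s=robot.read_state();print(s['joint_pos'],s['wrist_torque'],s['tool_pos'], tool(np.r_[.5668,-.0405,s['tool_pos'][2]]-s['tool_pos']))"
```

```text
t: 6.7
tool_pos: [0.5659, -0.0436, 0.0997]
tcp_rot: [3.142, 0.001, 0.44]
force: [-0.1, -0.1, 0.1]
gripper_width: 0.0642
gripper_force: 0.0
[-1.51070670e-01  4.43257899e-01  1.70645182e+00 -5.06171736e-04
  9.92431145e-01  9.79940685e-01] [ 0.00022246 -0.01736951  0.00136094] [ 0.56593264 -0.04361919  0.09968712] [ 0.0042 -0.0049 -0.    ]
```

```bash
python3 -m crank '[{"dx":0.0042,"dy":-0.0049,"dz":0,"rx":0,"ry":0,"rz":0,"grip":0.5},{"dx":0.0042,"dy":-0.0049,"dz":0,"rx":0,"ry":0,"rz":0,"grip":-1},{"dx":0.0042,"dy":-0.0049,"dz":0,"rx":0,"ry":0,"rz":0,"grip":-1},{"dx":0.0042,"dy":-0.0049,"dz":0,"rx":0,"ry":0,"rz":0,"grip":-1}]'; python3 -c "
from h import *
s=robot.read_state();print(s['joint_pos'],s['wrist_torque'],s['tool_pos'])"
```

```text
t: 7.2
tool_pos: [0.5671, -0.04, 0.0999]
tcp_rot: [-3.141, -0.0, 0.44]
force: [-0.3, 0.9, 3.1]
gripper_width: 0.0489
gripper_force: 61.3
[-1.44836669e-01  4.43818984e-01  1.70463216e+00  3.86964141e-04
  9.93166318e-01  9.85599698e-01] [ 0.25280126  0.14629134 -0.02222514] [ 0.56713881 -0.03995819  0.09989534]
```

```bash
python3 -m crank '[{"dx":0,"dy":0,"dz":-0.001,"rx":0,"ry":0,"rz":-0.11,"grip":-1},{"dx":0,"dy":0,"dz":-0.0015,"rx":0,"ry":0,"rz":-0.22,"grip":-1},{"dx":0,"dy":0,"dz":-0.002,"rx":0,"ry":0,"rz":-0.33,"grip":-1},{"dx":0,"dy":0,"dz":-0.0025,"rx":0,"ry":0,"rz":-0.44,"grip":-1},{"dx":0,"dy":0,"dz":-0.003,"rx":0,"ry":0,"rz":-0.55,"grip":-1},{"dx":0,"dy":0,"dz":-0.003,"rx":0,"ry":0,"rz":-0.66,"grip":-1},{"dx":0,"dy":0,"dz":-0.0035,"rx":0,"ry":0,"rz":-0.77,"grip":-1},{"dx":0,"dy":0,"dz":-0.0035,"rx":0,"ry":0,"rz":-0.88,"grip":-1},{"dx":0,"dy":0,"dz":-0.004,"rx":0,"ry":0,"rz":-1,"grip":-1}]'
```

```text
t: 8.32
tool_pos: [0.5669, -0.0396, 0.1016]
tcp_rot: [3.142, -0.001, 2.016]
force: [-0.9, 2.5, 0.5]
gripper_width: 0.0487
gripper_force: 61.8
```

Clean, with small forces. Next quarter turn, then release and wind back by 5 rad.

```bash
python3 -m crank '[{"dx":0,"dy":0,"dz":0,"rx":0,"ry":0,"rz":-0.11,"grip":-1},{"dx":0,"dy":0,"dz":-0.0005,"rx":0,"ry":0,"rz":-0.22,"grip":-1},{"dx":0,"dy":0,"dz":-0.001,"rx":0,"ry":0,"rz":-0.33,"grip":-1},{"dx":0,"dy":0,"dz":-0.0015,"rx":0,"ry":0,"rz":-0.44,"grip":-1},{"dx":0,"dy":0,"dz":-0.002,"rx":0,"ry":0,"rz":-0.55,"grip":-1},{"dx":0,"dy":0,"dz":-0.002,"rx":0,"ry":0,"rz":-0.66,"grip":-1},{"dx":0,"dy":0,"dz":-0.0025,"rx":0,"ry":0,"rz":-0.77,"grip":-1},{"dx":0,"dy":0,"dz":-0.0025,"rx":0,"ry":0,"rz":-0.88,"grip":-1},{"dx":0,"dy":0,"dz":-0.003,"rx":0,"ry":0,"rz":-1,"grip":-1}]'
python3 -m crank '[{"dx":0,"dy":0,"dz":0,"rx":0,"ry":0,"rz":0,"grip":0.5},{"dx":0,"dy":0,"dz":0,"rx":0,"ry":0,"rz":0,"grip":0.5},{"dx":0,"dy":0,"dz":0,"rx":0,"ry":0,"rz":0,"grip":0.5}]'; python3 -c "
from h import *
s=robot.read_state();print(s['joint_pos'],s['wrist_torque'],s['tool_pos'])"
```

```text
t: 9.45
tool_pos: [0.5664, -0.0398, 0.103]
tcp_rot: [3.14, -0.001, -2.698]
force: [-1.8, 1.9, 0.7]
gripper_width: 0.0484
gripper_force: 61.9
t: 9.82
tool_pos: [0.5673, -0.0403, 0.1032]
tcp_rot: [-3.141, 0.0, -2.705]
force: [-0.2, -0.2, -0.1]
gripper_width: 0.0641
gripper_force: 0.0
[-1.45103879e-01  4.39959510e-01  1.70088342e+00 -1.78853098e-04
  1.00059330e+00 -2.15231189e+00] [0.01940085 0.00520014 0.01396808] [ 0.56732885 -0.04031044  0.10317321]
```

```bash
python3 -m crank '[{"dx":0,"dy":0,"dz":0,"rx":0,"ry":0,"rz":1,"grip":0.5},{"dx":0,"dy":0,"dz":0,"rx":0,"ry":0,"rz":1,"grip":0.5},{"dx":0,"dy":0,"dz":0,"rx":0,"ry":0,"rz":1,"grip":0.5},{"dx":0,"dy":0,"dz":0,"rx":0,"ry":0,"rz":1,"grip":0.5},{"dx":0,"dy":0,"dz":0,"rx":0,"ry":0,"rz":1,"grip":0.5},{"dx":0,"dy":0,"dz":0,"rx":0,"ry":0,"rz":1,"grip":0.5},{"dx":0,"dy":0,"dz":0,"rx":0,"ry":0,"rz":1,"grip":0.5},{"dx":0,"dy":0,"dz":0,"rx":0,"ry":0,"rz":1,"grip":0.5},{"dx":0,"dy":0,"dz":0,"rx":0,"ry":0,"rz":1,"grip":0.5}]'
python3 -m crank '[{"dx":0,"dy":0,"dz":0,"rx":0,"ry":0,"rz":1,"grip":0.5},{"dx":0,"dy":0,"dz":0,"rx":0,"ry":0,"rz":1,"grip":0.5},{"dx":0,"dy":0,"dz":0,"rx":0,"ry":0,"rz":1,"grip":0.5},{"dx":0,"dy":0,"dz":0,"rx":0,"ry":0,"rz":1,"grip":0.5},{"dx":0,"dy":0,"dz":0,"rx":0,"ry":0,"rz":1,"grip":0.5},{"dx":0,"dy":0,"dz":0,"rx":0,"ry":0,"rz":1,"grip":0.5},{"dx":0,"dy":0,"dz":0,"rx":0,"ry":0,"rz":1,"grip":0.5},{"dx":0,"dy":0,"dz":0,"rx":0,"ry":0,"rz":1,"grip":0.5},{"dx":0,"dy":0,"dz":0,"rx":0,"ry":0,"rz":1,"grip":0.5}]'
python3 -m crank '[{"dx":0,"dy":0,"dz":0,"rx":0,"ry":0,"rz":1,"grip":0.5},{"dx":0,"dy":0,"dz":0,"rx":0,"ry":0,"rz":1,"grip":0.5},{"dx":0,"dy":0,"dz":0,"rx":0,"ry":0,"rz":1,"grip":0.5},{"dx":0,"dy":0,"dz":0,"rx":0,"ry":0,"rz":1,"grip":0.5},{"dx":0,"dy":0,"dz":0,"rx":0,"ry":0,"rz":1,"grip":0.5},{"dx":0,"dy":0,"dz":0,"rx":0,"ry":0,"rz":1,"grip":0.5},{"dx":0,"dy":0,"dz":0,"rx":0,"ry":0,"rz":1,"grip":0.5},{"dx":0,"dy":0,"dz":0,"rx":0,"ry":0,"rz":1,"grip":0.5},{"dx":0,"dy":0,"dz":0,"rx":0,"ry":0,"rz":1,"grip":0.5},{"dx":0,"dy":0,"dz":0,"rx":0,"ry":0,"rz":1,"grip":0.5}]'; python3 -c "
from h import *
s=robot.read_state();print(s['joint_pos'],s['wrist_torque'],s['tool_pos'])"
```

```text
t: 10.95
tool_pos: [0.5673, -0.0403, 0.1032]
tcp_rot: [3.142, 0.0, 2.004]
force: [0.4, 0.5, 1.0]
gripper_width: 0.0638
gripper_force: 0.0
t: 12.08
tool_pos: [0.5673, -0.0403, 0.1032]
tcp_rot: [3.141, -0.0, 0.434]
force: [0.5, -0.6, -0.1]
gripper_width: 0.0643
gripper_force: 0.0
t: 13.32
tool_pos: [0.5673, -0.0403, 0.1032]
tcp_rot: [-3.141, -0.0, -1.133]
force: [0.2, -0.3, 0.4]
gripper_width: 0.0642
gripper_force: 0.0
[-1.45087344e-01  4.39870846e-01  1.70090452e+00 -7.42778046e-05
  1.00064322e+00  2.55845400e+00] [0.00683725 0.00215798 0.01906084] [ 0.56731015 -0.04026646  0.10321734]
```

```bash
python3 -m crank '[{"dx":0,"dy":0,"dz":0,"rx":0,"ry":0,"rz":0,"grip":-1},{"dx":0,"dy":0,"dz":0,"rx":0,"ry":0,"rz":0,"grip":-1},{"dx":0,"dy":0,"dz":0,"rx":0,"ry":0,"rz":0,"grip":-1}]'
python3 -m crank '[{"dx":0,"dy":0,"dz":0,"rx":0,"ry":0,"rz":-0.11,"grip":-1},{"dx":0,"dy":0,"dz":-0.0005,"rx":0,"ry":0,"rz":-0.22,"grip":-1},{"dx":0,"dy":0,"dz":-0.001,"rx":0,"ry":0,"rz":-0.33,"grip":-1},{"dx":0,"dy":0,"dz":-0.0015,"rx":0,"ry":0,"rz":-0.44,"grip":-1},{"dx":0,"dy":0,"dz":-0.002,"rx":0,"ry":0,"rz":-0.55,"grip":-1},{"dx":0,"dy":0,"dz":-0.002,"rx":0,"ry":0,"rz":-0.66,"grip":-1},{"dx":0,"dy":0,"dz":-0.0025,"rx":0,"ry":0,"rz":-0.77,"grip":-1},{"dx":0,"dy":0,"dz":-0.0025,"rx":0,"ry":0,"rz":-0.88,"grip":-1},{"dx":0,"dy":0,"dz":-0.003,"rx":0,"ry":0,"rz":-1,"grip":-1}]'
```

```text
t: 13.7
tool_pos: [0.5672, -0.0402, 0.1035]
tcp_rot: [-3.142, -0.0, -1.132]
force: [-1.8, -0.2, 3.1]
gripper_width: 0.049
gripper_force: 61.5
t: 14.82
tool_pos: [0.5674, -0.0396, 0.105]
tcp_rot: [-3.141, -0.001, 0.443]
force: [-0.1, 2.1, 3.2]
gripper_width: 0.0492
gripper_force: 61.6
```

```bash
python3 -m crank '[{"dx":0,"dy":0,"dz":0,"rx":0,"ry":0,"rz":-0.11,"grip":-1},{"dx":0,"dy":0,"dz":-0.0005,"rx":0,"ry":0,"rz":-0.22,"grip":-1},{"dx":0,"dy":0,"dz":-0.001,"rx":0,"ry":0,"rz":-0.33,"grip":-1},{"dx":0,"dy":0,"dz":-0.0015,"rx":0,"ry":0,"rz":-0.44,"grip":-1},{"dx":0,"dy":0,"dz":-0.002,"rx":0,"ry":0,"rz":-0.55,"grip":-1},{"dx":0,"dy":0,"dz":-0.002,"rx":0,"ry":0,"rz":-0.66,"grip":-1},{"dx":0,"dy":0,"dz":-0.0025,"rx":0,"ry":0,"rz":-0.77,"grip":-1},{"dx":0,"dy":0,"dz":-0.0025,"rx":0,"ry":0,"rz":-0.88,"grip":-1},{"dx":0,"dy":0,"dz":-0.003,"rx":0,"ry":0,"rz":-1,"grip":-1}]'
```

```text
t: 15.95
tool_pos: [0.5666, -0.0395, 0.1065]
tcp_rot: [-3.141, -0.001, 2.013]
force: [-2.0, 2.0, 4.8]
gripper_width: 0.0492
gripper_force: 61.6
```

```bash
python3 -m crank '[{"dx":0,"dy":0,"dz":-0.0005,"rx":0,"ry":0,"rz":-0.11,"grip":-1},{"dx":0,"dy":0,"dz":-0.001,"rx":0,"ry":0,"rz":-0.22,"grip":-1},{"dx":0,"dy":0,"dz":-0.0015,"rx":0,"ry":0,"rz":-0.33,"grip":-1},{"dx":0,"dy":0,"dz":-0.002,"rx":0,"ry":0,"rz":-0.44,"grip":-1},{"dx":0,"dy":0,"dz":-0.0025,"rx":0,"ry":0,"rz":-0.55,"grip":-1},{"dx":0,"dy":0,"dz":-0.003,"rx":0,"ry":0,"rz":-0.66,"grip":-1},{"dx":0,"dy":0,"dz":-0.0035,"rx":0,"ry":0,"rz":-0.77,"grip":-1},{"dx":0,"dy":0,"dz":-0.004,"rx":0,"ry":0,"rz":-0.88,"grip":-1},{"dx":0,"dy":0,"dz":-0.004,"rx":0,"ry":0,"rz":-1,"grip":-1}]'
python3 -m crank '[{"dx":0,"dy":0,"dz":-0.0005,"rx":0,"ry":0,"rz":-0.1,"grip":-1},{"dx":0,"dy":0,"dz":-0.001,"rx":0,"ry":0,"rz":-0.2,"grip":-1},{"dx":0,"dy":0,"dz":-0.001,"rx":0,"ry":0,"rz":-0.26,"grip":-1},{"dx":0,"dy":0,"dz":-0.001,"rx":0,"ry":0,"rz":-0.26,"grip":-1}]'; python3 -c "
from h import *
s=robot.read_state();print(s['joint_pos'],s['wrist_torque'],s['tool_pos'])"
```

```text
t: 17.08
tool_pos: [0.5665, -0.0401, 0.1081]
tcp_rot: [3.141, -0.001, -2.7]
force: [-1.4, -0.7, 3.0]
gripper_width: 0.0494
gripper_force: 61.7
t: 17.58
tool_pos: [0.5666, -0.0401, 0.1085]
tcp_rot: [3.141, -0.001, -2.299]
force: [-1.1, -0.8, 0.7]
gripper_width: 0.0494
gripper_force: 61.8
[-1.44959344e-01  4.33200749e-01  1.69589533e+00 -7.28438497e-05
  1.01370025e+00 -2.55856384e+00] [-0.01573766  0.27151106  0.00527881] [ 0.56660226 -0.0400895   0.10847052]
```

```bash
python3 -m crank '[{"dx":0,"dy":0,"dz":-0.003,"rx":0,"ry":0,"rz":-0.26,"grip":-1},{"dx":0,"dy":0,"dz":-0.006,"rx":0,"ry":0,"rz":0,"grip":-1}]'
```

```text
t: 17.82
tool_pos: [0.5674, -0.0386, 0.1112]
tcp_rot: [3.14, 0.002, -2.302]
force: [3.3, 15.5, -5.8]
gripper_width: 0.0491
gripper_force: 63.9
```

```bash
python3 -m crank '[{"dx":0,"dy":0,"dz":0,"rx":0,"ry":0,"rz":0,"grip":-1},{"dx":0,"dy":0,"dz":-0.002,"rx":0,"ry":0,"rz":0,"grip":-1}]'
```

```text
t: 18.08
tool_pos: [0.5682, -0.0388, 0.1124]
tcp_rot: [3.141, 0.003, -2.301]
force: [2.2, 4.5, -3.1]
gripper_width: 0.0489
gripper_force: 64.3
```

```bash
python3 -m crank '[{"dx":0,"dy":0,"dz":-0.02,"rx":0,"ry":0,"rz":0,"grip":-1},{"dx":0,"dy":0,"dz":-0.06,"rx":0,"ry":0,"rz":0,"grip":-1},{"dx":0,"dy":0,"dz":-0.13,"rx":0,"ry":0,"rz":0,"grip":-1},{"dx":0,"dy":0,"dz":-0.15,"rx":0,"ry":0,"rz":0,"grip":-1},{"dx":0,"dy":0,"dz":-0.15,"rx":0,"ry":0,"rz":0,"grip":-1}]'
python3 - <<'E'
from h import *
s=robot.read_state(); print(s["joint_pos"]); im=capture("top"); C=cam("top"); im2=capture("side")
cv2.imwrite("pics/s2.png",np.hstack([im[120:270,90:330],cv2.resize(im2[120:280,170:330],(150,150)) ])[:,:,::-1].repeat(2,0).repeat(2,1))
finds("side",cam("side"),["lid_center","tube_center"]); finds("top",C,["tube_center"])
print(tool(np.r_[.467,.256,.1875]-s["tool_pos"]))
E
```

```text
t: 18.7
tool_pos: [0.5676, -0.0403, 0.1881]
tcp_rot: [-3.14, 0.001, -2.299]
force: [-0.7, -0.0, -0.6]
gripper_width: 0.0492
gripper_force: 64.7
[-1.45040187e-01  3.46796213e-01  1.60106684e+00 -6.17510195e-05
  1.19218840e+00 -2.55877256e+00]
side lid_center 0.73 [ 0.417 -0.05   0.045] [199. 210.]
side lid_center 0.69 [0.452 0.068 0.038] [214. 188.]
side lid_center 0.68 [ 0.559 -0.06   0.179] [252. 163.]
side tube_center 0.56 [ 0.568 -0.046  0.104] [256. 186.]
[-0.3089  0.5442  0.0019]
```

View pics/s2.png

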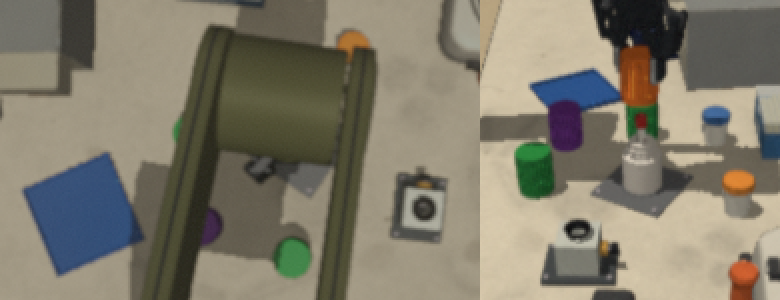

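The lid is off in the gripper, and the tube stands upright with its red cap in the canister neck at crop (641,120). Moving over the tray.

```bash
python3 -m crank '[{"dx":-0.03,"dy":0.054,"dz":0,"rx":0,"ry":0,"rz":0,"grip":-1},{"dx":-0.08,"dy":0.14,"dz":0,"rx":0,"ry":0,"rz":0,"grip":-1},{"dx":-0.14,"dy":0.247,"dz":0,"rx":0,"ry":0,"rz":0,"grip":-1},{"dx":-0.2,"dy":0.35,"dz":0,"rx":0,"ry":0,"rz":0,"grip":-1},{"dx":-0.25,"dy":0.44,"dz":0,"rx":0,"ry":0,"rz":0,"grip":-1},{"dx":-0.29,"dy":0.51,"dz":0.03,"rx":0,"ry":0,"rz":0,"grip":-1},{"dx":-0.309,"dy":0.544,"dz":0.1,"rx":0,"ry":0,"rz":0,"grip":-1},{"dx":-0.309,"dy":0.544,"dz":0.19,"rx":0,"ry":0,"rz":0,"grip":-1},{"dx":-0.309,"dy":0.544,"dz":0.25,"rx":0,"ry":0,"rz":0,"grip":-1},{"dx":-0.309,"dy":0.544,"dz":0.27,"rx":0,"ry":0,"rz":0,"grip":-1}]'
```

```text
t: 20.2
tool_pos: [0.4649, 0.2554, 0.0503]
tcp_rot: [3.14, -0.005, -2.298]
force: [0.3, -0.4, -0.1]
gripper_width: 0.0489
gripper_force: 64.7
```

```bash
python3 -m crank '[{"dx":0,"dy":0,"dz":0.008,"rx":0,"ry":0,"rz":0,"grip":-1},{"dx":0,"dy":0,"dz":0.015,"rx":0,"ry":0,"rz":0,"grip":-1},{"dx":0,"dy":0,"dz":0.019,"rx":0,"ry":0,"rz":0,"grip":-1},{"dx":0,"dy":0,"dz":0.02,"rx":0,"ry":0,"rz":0,"grip":-1}]'
```

```text
t: 20.7
tool_pos: [0.4675, 0.2562, 0.046]
tcp_rot: [-3.14, 0.003, -2.298]
force: [-4.9, -3.4, 20.4]
gripper_width: 0.0494
gripper_force: 66.6
```

```bash
python3 -m crank '[{"dx":0,"dy":0,"dz":-0.005,"rx":0,"ry":0,"rz":0,"grip":-1},{"dx":0,"dy":0,"dz":-0.005,"rx":0,"ry":0,"rz":0,"grip":0.5},{"dx":0,"dy":0,"dz":-0.005,"rx":0,"ry":0,"rz":0,"grip":0.5},{"dx":0,"dy":0,"dz":-0.005,"rx":0,"ry":0,"rz":0,"grip":0.6},{"dx":0,"dy":0,"dz":-0.005,"rx":0,"ry":0,"rz":0,"grip":0.6}]'
python3 -m crank '[{"dx":0,"dy":0,"dz":-0.04,"rx":0,"ry":0,"rz":0,"grip":0.6},{"dx":0,"dy":0,"dz":-0.12,"rx":0,"ry":0,"rz":0,"grip":0.6},{"dx":0,"dy":0,"dz":-0.24,"rx":0,"ry":0,"rz":0,"grip":0.6},{"dx":0,"dy":0,"dz":-0.36,"rx":0,"ry":0,"rz":0,"grip":0.6},{"dx":0,"dy":0,"dz":-0.36,"rx":0,"ry":0,"rz":0,"grip":0.6}]'
python3 - <<'E'
from h import *
s=robot.read_state(); print(s["joint_pos"]); im2=capture("side"); im=capture("wrist"); cv2.imwrite("pics/s3.png",np.hstack([im2[120:280,150:364],cv2.resize(im,(214,160))])[:,:,::-1].repeat(2,0).repeat(2,1)[:,:800])
finds("side",cam("side"),["lid_center"]); finds("wrist",cam("wrist",s),["lid_center","tray"])
print(tool(np.r_[.567,-.0405,.245]-s["tool_pos"]))
E
```

```text
t: 21.32
tool_pos: [0.4666, 0.256, 0.045]
tcp_rot: [3.141, -0.0, -2.298]
force: [-0.2, 0.5, -0.2]
gripper_width: 0.0684
gripper_force: 0.0
t: 21.95
tool_pos: [0.4701, 0.2576, 0.2306]
tcp_rot: [-3.137, 0.011, -2.298]
force: [-0.0, 0.1, 0.4]
gripper_width: 0.0683
gripper_force: 0.0
[ 4.22567852e-01  2.59161280e-01  1.61688504e+00  6.10560322e-06
  1.25379750e+00 -1.99196771e+00]
side lid_center 0.92 [ 0.417 -0.05   0.042] [199. 211.]
side lid_center 0.9 [0.452 0.07  0.038] [214. 188.]
side lid_center 0.79 [0.58  0.085 0.053] [257. 178.]
wrist lid_center 0.97 [0.459 0.099 0.07 ] [144.  35.]
wrist lid_center 0.88 [0.571 0.105 0.069] [ 69. 129.]
wrist lid_center 0.56 [0.466 0.252 0.071] [257. 170.]
wrist tray 0.8 [0.456 0.251 0.004] [262. 151.]
[ 0.3167 -0.5412 -0.0286]
```

View pics/s3.png

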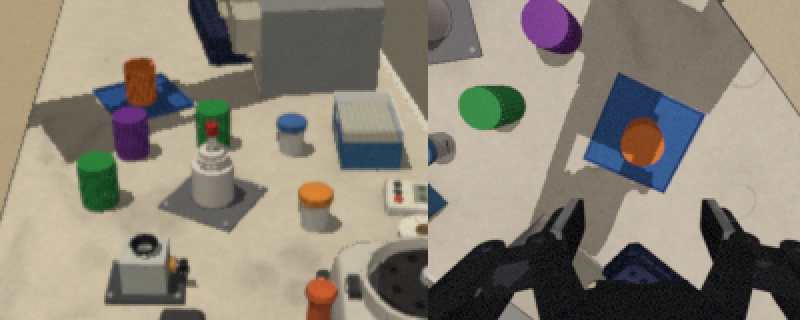

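The lid stands upright in the tray at (140,80) in the side view and (642,145) in the wrist view. Going back over the tube while turning the wrist toward mid-range.

```bash
python3 -m crank '[{"dx":0.06,"dy":-0.1,"dz":-0.03,"rx":0,"ry":0,"rz":1,"grip":0.3},{"dx":0.12,"dy":-0.21,"dz":-0.03,"rx":0,"ry":0,"rz":1,"grip":0.3},{"dx":0.18,"dy":-0.31,"dz":-0.03,"rx":0,"ry":0,"rz":1,"grip":0.3},{"dx":0.24,"dy":-0.41,"dz":-0.03,"rx":0,"ry":0,"rz":1,"grip":0.3},{"dx":0.29,"dy":-0.5,"dz":-0.03,"rx":0,"ry":0,"rz":1,"grip":0.3},{"dx":0.317,"dy":-0.541,"dz":-0.03,"rx":0,"ry":0,"rz":1,"grip":0.3},{"dx":0.317,"dy":-0.541,"dz":-0.03,"rx":0,"ry":0,"rz":1,"grip":0.3},{"dx":0.317,"dy":-0.541,"dz":-0.03,"rx":0,"ry":0,"rz":1,"grip":0.3},{"dx":0.317,"dy":-0.541,"dz":-0.03,"rx":0,"ry":0,"rz":1,"grip":0.3},{"dx":0.317,"dy":-0.541,"dz":-0.03,"rx":0,"ry":0,"rz":1,"grip":0.3}]'
python3 - <<'E'
from h import *
s=robot.read_state(); print(s["joint_pos"],s["tool_pos"]); im=capture("wrist"); C=cam("wrist",s); cv2.imwrite("pics/w4.png",im[:,:,::-1])
h=cv2.cvtColor(im,cv2.COLOR_RGB2HSV); m=(((h[...,0]<6)|(h[...,0]>172))&(h[...,1]>140)&(h[...,2]>50)).astype(np.uint8)
n,l,st,c=cv2.connectedComponentsWithStats(m)
for i in range(1,n):
    if st[i,4]>60: print(st[i],c[i],px2w(C,[c[i]],.115))
finds("wrist",C,["tube_center","stand_mouth"])
print("expected cap px",w2px(C,[.567,-.04,.118]))
E
```

```text
t: 23.45
tool_pos: [0.5625, -0.0421, 0.2382]
tcp_rot: [-3.139, -0.003, 2.415]
force: [-0.1, -0.2, 0.4]
gripper_width: 0.0557
gripper_force: 0.0
[-1.49590376e-01  2.99082779e-01  1.53696369e+00  2.29798810e-05
  1.30946454e+00 -9.93951209e-01] [ 0.56249958 -0.04209321  0.23820985]
[254 180  17  21 280] [261.74642857 189.83571429] [[ 0.56557421 -0.03896851  0.115     ]]
wrist tube_center 0.83 [ 0.563 -0.037  0.112] [261. 185.]
wrist stand_mouth 0.94 [ 0.485 -0.191  0.031] [117. 204.]
expected cap px [[261.99813696 192.79187254]]
```

View pics/w4.png

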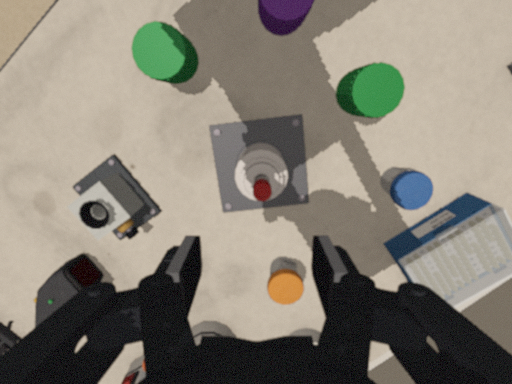

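The red cap is at (262,190), matching the prediction from the lid axis. The funnel is at (95,213). Descending with a pause before closing.

```bash
python3 -m crank '[{"dx":-0.0034,"dy":0.01,"dz":0.05,"rx":0,"ry":0,"rz":0,"grip":0.1},{"dx":-0.0034,"dy":0.01,"dz":0.14,"rx":0,"ry":0,"rz":0,"grip":0.1},{"dx":-0.0034,"dy":0.01,"dz":0.22,"rx":0,"ry":0,"rz":0,"grip":0.1},{"dx":-0.0034,"dy":0.01,"dz":0.265,"rx":0,"ry":0,"rz":0,"grip":0},{"dx":-0.0034,"dy":0.01,"dz":0.278,"rx":0,"ry":0,"rz":0,"grip":0},{"dx":-0.0034,"dy":0.01,"dz":0.278,"rx":0,"ry":0,"rz":0,"grip":0}]'
python3 - <<'E'
from h import *
s=robot.read_state(); print(s["joint_pos"],s["tool_pos"])
print(tool(np.r_[.5668,-.04,s["tool_pos"][2]]-s["tool_pos"]))
E
```

```text
t: 24.35
tool_pos: [0.5682, -0.0395, 0.1012]
tcp_rot: [-3.141, -0.0, 2.415]
force: [0.8, 0.5, -0.3]
gripper_width: 0.0424
gripper_force: 0.0
[-1.43582371e-01  4.43416994e-01  1.70083299e+00  2.01841303e-06
  9.97560704e-01 -9.87671259e-01] [ 0.56819508 -0.03950872  0.10122539]
[ 0.0014 -0.0026  0.    ]
```

```bash
python3 -m crank '[{"dx":0.0014,"dy":-0.0026,"dz":0.003,"rx":0,"ry":0,"rz":0,"grip":0},{"dx":0.0014,"dy":-0.0026,"dz":0.003,"rx":0,"ry":0,"rz":0,"grip":-1},{"dx":0.0014,"dy":-0.0026,"dz":0.003,"rx":0,"ry":0,"rz":0,"grip":-1},{"dx":0.0014,"dy":-0.0026,"dz":0.003,"rx":0,"ry":0,"rz":0,"grip":-1},{"dx":0.0014,"dy":-0.0026,"dz":0.003,"rx":0,"ry":0,"rz":0,"grip":-1}]'
```

```text
t: 24.98
tool_pos: [0.5673, -0.0403, 0.1007]
tcp_rot: [3.141, 0.002, 2.415]
force: [-0.7, 0.0, 5.9]
gripper_width: 0.015
gripper_force: 58.6
```

```bash
python3 -m crank '[{"dx":0,"dy":0,"dz":-0.03,"rx":0,"ry":0,"rz":0,"grip":-1},{"dx":0,"dy":0,"dz":-0.09,"rx":0,"ry":0,"rz":0,"grip":-1},{"dx":0,"dy":0,"dz":-0.16,"rx":0,"ry":0,"rz":0,"grip":-1},{"dx":0,"dy":0,"dz":-0.18,"rx":0,"ry":0,"rz":0,"grip":-1},{"dx":0,"dy":0,"dz":-0.18,"rx":0,"ry":0,"rz":0,"grip":-1}]'
python3 - <<'E'
from h import *
def ring(im,C,box,sc):
    x0,x1,y0,y1=box; g=cv2.resize(cv2.cvtColor(im[y0:y1,x0:x1],cv2.COLOR_RGB2GRAY),None,fx=8,fy=8,interpolation=cv2.INTER_CUBIC)
    m=(g<95).astype(np.uint8)
    for c in sorted(cv2.findContours(m,cv2.RETR_EXTERNAL,cv2.CHAIN_APPROX_NONE)[0],key=cv2.contourArea)[::-1][:2]:
        e=cv2.fitEllipse(c); p=[x0+(e[0][0]+.5)/8-.5,y0+(e[0][1]+.5)/8-.5]; print(np.round(p,1),np.array(e[1])/8,px2w(C,[p],.062))
k=dict(tool_pos=np.array([0.56249958,-0.04209321,0.23820985]),tcp_rot=np.array([-3.139,-.003,2.415]))
ring(cv2.imread("pics/w4.png")[:,:,::-1],cam("wrist",k),(77,114,195,232),1)
k=dict(tool_pos=np.array([0.56100029,-0.04381481,.25548333]),tcp_rot=np.array([-3.14126660,-.000743,-.925323]))
ring(cv2.imread("pics/w2.png")[:,:,::-1],cam("wrist",k),(395,432,78,116),1)
ring(cv2.imread("pics/top0.png")[:,:,::-1],cam("top"),(293,311,216,233),1)
ring(cv2.imread("pics/side0.png")[:,:,::-1],cam("side"),(211,236,233,251),1)
s=robot.read_state(); print(s["tool_pos"],tool(np.r_[.480,-.2005,s["tool_pos"][2]]-s["tool_pos"]))
E
```

```text
t: 25.6
tool_pos: [0.5668, -0.04, 0.1904]
tcp_rot: [3.141, 0.001, 2.414]
force: [-0.4, -0.1, -1.1]
gripper_width: 0.0151
gripper_force: 58.6
[ 94.2 214.2] [25.75060654 30.52180099] [[ 0.47878213 -0.20058388  0.062     ]]
[413.7  97.7] [29.55437469 33.22866058] [[ 0.47949212 -0.20104924  0.062     ]]
[394.8  77.7] [0.43479186 0.59186697] [[ 0.50825236 -0.20318906  0.062     ]]
[301.6 223.8] [11.26921368 12.30088997] [[ 0.4790098  -0.20023569  0.062     ]]
[221.2 238.9] [15.66067314 19.6001873 ] [[ 0.47778893 -0.19700965  0.062     ]]
[233.7 248.8] [1.28391623 5.27735376] [[ 0.5051854  -0.23390474  0.062     ]]
[ 0.56677398 -0.04002791  0.1903757 ] [-8.370e-02 -3.551e-01 -2.000e-04]
```

```bash
python3 -m crank '[{"dx":-0.015,"dy":-0.06,"dz":0,"rx":0,"ry":0,"rz":0,"grip":-1},{"dx":-0.035,"dy":-0.15,"dz":0,"rx":0,"ry":0,"rz":0,"grip":-1},{"dx":-0.058,"dy":-0.25,"dz":0,"rx":0,"ry":0,"rz":0,"grip":-1},{"dx":-0.075,"dy":-0.32,"dz":0,"rx":0,"ry":0,"rz":0,"grip":-1},{"dx":-0.083,"dy":-0.356,"dz":0,"rx":0,"ry":0,"rz":0,"grip":-1},{"dx":-0.083,"dy":-0.356,"dz":0,"rx":0,"ry":0,"rz":0,"grip":-1},{"dx":-0.083,"dy":-0.356,"dz":0.04,"rx":0,"ry":0,"rz":0,"grip":-1},{"dx":-0.083,"dy":-0.356,"dz":0.05,"rx":0,"ry":0,"rz":0,"grip":-1},{"dx":-0.083,"dy":-0.356,"dz":0.05,"rx":0,"ry":0,"rz":0,"grip":-1}]'
python3 - <<'E'
from h import *
s=robot.read_state(); print(s["joint_pos"],s["tool_pos"]); a=capture("side"); b=capture("wrist")
cv2.imwrite("pics/s5.png",np.hstack([cv2.resize(a[180:280,170:270],(400,400),interpolation=cv2.INTER_CUBIC),cv2.resize(b[92:292,156:356],(400,400),interpolation=cv2.INTER_CUBIC)])[:,:,::-1])
print(tool(np.r_[.4795,-.2007,s["tool_pos"][2]]-s["tool_pos"]))
E
```

```text
t: 26.72
tool_pos: [0.4795, -0.1996, 0.1643]
tcp_rot: [-3.142, -0.001, 2.416]
force: [0.9, -0.1, 0.6]
gripper_width: 0.0147
gripper_force: 58.6
[-4.75962647e-01  3.09068966e-01  1.73347677e+00  3.45500489e-04
  1.10036348e+00 -1.32102544e+00] [ 0.4794988  -0.19957609  0.16427283]
[-0.0015 -0.0017  0.    ]
```

View pics/s5.png

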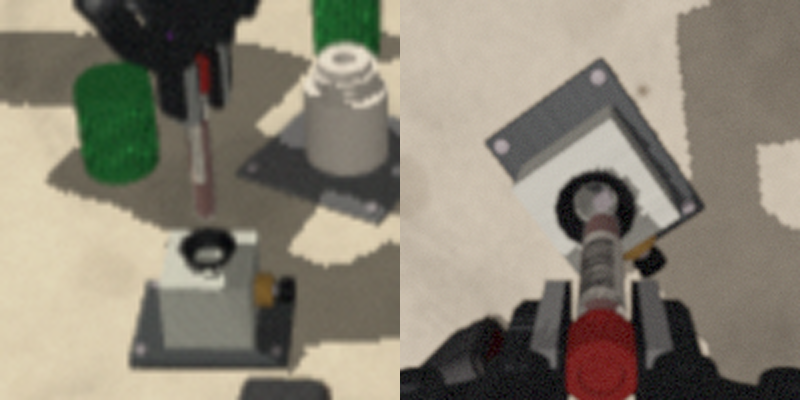

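The tube hangs straight, its tip at (600,225) over the funnel ring at (597,203) in the wrist crop. Lowering into the bore, above the plunger first.

```bash
python3 -m crank '[{"dx":-0.0015,"dy":-0.0017,"dz":0.015,"rx":0,"ry":0,"rz":0,"grip":-1},{"dx":-0.0015,"dy":-0.0017,"dz":0.03,"rx":0,"ry":0,"rz":0,"grip":-1},{"dx":-0.0015,"dy":-0.0017,"dz":0.045,"rx":0,"ry":0,"rz":0,"grip":-1},{"dx":-0.0015,"dy":-0.0017,"dz":0.06,"rx":0,"ry":0,"rz":0,"grip":-1},{"dx":-0.0015,"dy":-0.0017,"dz":0.07,"rx":0,"ry":0,"rz":0,"grip":-1},{"dx":-0.0015,"dy":-0.0017,"dz":0.07,"rx":0,"ry":0,"rz":0,"grip":-1}]'
```

```text
t: 27.58
tool_pos: [0.479, -0.2016, 0.1292]
tcp_rot: [-3.141, -0.001, 2.414]
force: [0.2, 0.0, -0.5]
gripper_width: 0.0149
gripper_force: 58.6
```

No contact force, so it's in the bore. Pushing down from TCP 0.129 to about 0.095.

```bash
python3 -m crank '[{"dx":0,"dy":0,"dz":0.012,"rx":0,"ry":0,"rz":0,"grip":-1},{"dx":0,"dy":0,"dz":0.024,"rx":0,"ry":0,"rz":0,"grip":-1},{"dx":0,"dy":0,"dz":0.036,"rx":0,"ry":0,"rz":0,"grip":-1},{"dx":0,"dy":0,"dz":0.048,"rx":0,"ry":0,"rz":0,"grip":-1},{"dx":0,"dy":0,"dz":0.056,"rx":0,"ry":0,"rz":0,"grip":-1},{"dx":0,"dy":0,"dz":0.062,"rx":0,"ry":0,"rz":0,"grip":-1},{"dx":0,"dy":0,"dz":0.062,"rx":0,"ry":0,"rz":0,"grip":-1}]'
```

```text
t: 28.45
tool_pos: [0.4788, -0.2015, 0.0982]
tcp_rot: [-3.141, -0.001, 2.414]
force: [-2.2, 0.5, -2.6]
gripper_width: 0.0145
gripper_force: 58.9
```

```bash
python3 -m crank '[{"dx":0,"dy":0,"dz":0.004,"rx":0,"ry":0,"rz":0,"grip":-1},{"dx":0,"dy":0,"dz":0.008,"rx":0,"ry":0,"rz":0,"grip":-1},{"dx":0,"dy":0,"dz":0.01,"rx":0,"ry":0,"rz":0,"grip":-1},{"dx":0,"dy":0,"dz":0.01,"rx":0,"ry":0,"rz":0,"grip":-1}]'
```

```text
t: 28.95
tool_pos: [0.4799, -0.2021, 0.0947]
tcp_rot: [3.141, 0.002, 2.414]
force: [-2.5, -0.3, 7.7]
gripper_width: 0.0147
gripper_force: 59.7
```

The tube has bottomed out at 0.0947, as predicted. Releasing and retreating.

```bash
python3 -m crank '[{"dx":0,"dy":0,"dz":-0.002,"rx":0,"ry":0,"rz":0,"grip":-0.2},{"dx":0,"dy":0,"dz":-0.002,"rx":0,"ry":0,"rz":0,"grip":0.2},{"dx":0,"dy":0,"dz":-0.002,"rx":0,"ry":0,"rz":0,"grip":0.2},{"dx":0,"dy":0,"dz":-0.002,"rx":0,"ry":0,"rz":0,"grip":0.2}]'
python3 -m crank '[{"dx":0,"dy":0,"dz":-0.06,"rx":0,"ry":0,"rz":0,"grip":0.2},{"dx":0,"dy":0,"dz":-0.16,"rx":0,"ry":0,"rz":0,"grip":0.2},{"dx":0,"dy":0,"dz":-0.24,"rx":0,"ry":0,"rz":0,"grip":0.2},{"dx":0,"dy":0,"dz":-0.24,"rx":0,"ry":0,"rz":0,"grip":0.2},{"dx":0,"dy":0,"dz":-0.24,"rx":0,"ry":0,"rz":0,"grip":0.2}]'
python3 - <<'E'
from h import *
a=capture("side"); b=capture("wrist")
cv2.imwrite("pics/s6.png",np.hstack([cv2.resize(a[130:280,150:300],(400,400),interpolation=cv2.INTER_CUBIC),cv2.resize(b[60:330,120:390],(400,400),interpolation=cv2.INTER_CUBIC)])[:,:,::-1])
print("cap top expected px side", (w2px(cam("side"),[.4795,-.2007,.112])-[150,130])*400/150,"wrist",(w2px(cam("wrist"),[.4795,-.2007,.112])-[120,60])*400/270)
E
```

```text
t: 29.45
tool_pos: [0.4794, -0.2017, 0.0946]
tcp_rot: [3.141, -0.0, 2.414]
force: [0.1, -0.1, -1.1]
gripper_width: 0.051
gripper_force: 0.0
t: 30.08
tool_pos: [0.4788, -0.2015, 0.2142]
tcp_rot: [-3.141, -0.001, 2.414]
force: [-0.4, 0.1, -0.0]
gripper_width: 0.0513
gripper_force: 0.0
cap top expected px side [[187.39000885 244.60327956]] wrist [[204.42193223 204.4464873 ]]
```

View pics/s6.png

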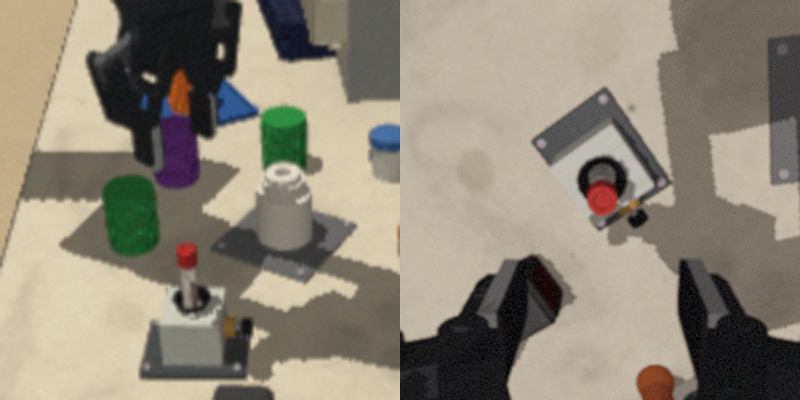

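The tube is upright in the bore. Its cap top is at (187,247) in the side crop, against (187,245) expected for fully seated. The gripper is clear, so I'll hand in.

```bash
python3 -c "
from workcell import order
print(order.close_job())"
```

```text
the job is handed in; nothing more can be done
None
```

I handed in the job at about 30 s: the lid is unscrewed and standing upright in the blue tray, and the tube is seated upright in the reading stand's bore and let go. The last pictures show both in place, but hand-in returned no verdict.

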